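# Stack the bearing-press drifts on their spindle and park the stand

### The arm

A 7-joint arm with a two-finger parallel gripper is mounted at the origin on the work surface. World frame = base frame: x ahead of the robot, y to its left, z up, the work surface at z = 0. Lengths are in mm, angles in rad, forces in N, time in s.
With the tool pointing down it reaches from about 400 to 850 mm from the base axis. Payload 10.4 kg.
Tool frame: the origin (TCP) lies midway between the tips of the shut fingers; the grasp point (between the pads) lies 19 mm behind it; z points along the fingers, y is the line along which they close (so a half turn about z gives the same grasp; the last joint's range is limited). The gripper opens to 87 mm and grips with 3 to 60 N. Pads are 19 mm wide; open, the fingers measure 117 mm over their backs; the gripper's body (75 mm by 190 mm) begins 51 mm behind the grasp point.
Start: joints at [-1.143, 0.332, -0.065, 1.46, 0.022, 1.35, -0.088], TCP at [272.294, 562.59, 222.576] pointing down, gripper open.
Joint ranges: [-2.6, 2.6], [-0.5, 2.12], [-1.47, 1.34], [0.16, 2.42], [-1.27, 4.41], [0.06, 2.06], [-2.6, 2.6]. Speed limits (rad/s): [2.22, 2.22, 2.79, 2.79, 3.14, 3.14, 3.14].

### API

Orientations are given as a rotation vector (axis times angle).
In Python, from plant import env gives the robot as it stands. Calls block until the motion is done:
- env.goto(position, orientation): joint-space move of the TCP to a pose.
- env.move_straight(position, max_speed=150, orientation=None, contact_N=None): straight line of the TCP; orientation=None keeps the orientation; max_speed is the mean speed in mm/s. With contact_N (N) it stops when the force on the tool has changed by that much, and returns True; else False.
- env.move_j(angles): joint-space move.
- env.command_gripper(opening, grasp_force=None): finger opening in mm; grasp_force is the grip in N (None keeps the last); returns when the fingers have stopped.
- env.wait(seconds).
- env.inverse_kinematics(position, orientation): joint angles nearest the present ones, or None.
- env.get_obs(): the state.
- env.capture(name): name is "scene" or "top" or "wrist"; returns a dict with "color" (420x560x3 uint8, blue, green, red), "depth" (420x560 float32, mm along the optical axis (not along the pixel's ray), 0 where there is no reading), "intrinsics" (3x3 intrinsics, pixels), "origin" and "rotation" of the camera in the world. Camera axes: x right, y down, z forward; pixel columns grow to the right and rows downward; lengths in mm; the calibration is good to about 2 mm. A picture is of the moment at which its call begins.
A pose or a line that the arm cannot do raises env.IKError and nothing moves.
- env.close_job(): hands the job in; it is judged then, once.
The state is a dict: "time": time; "qpos": joint angles; "joint_vel": joint speeds; "joint_torque": joint torques, N m; "eef_pos": TCP position; "ee_rot": TCP orientation; "wrist_force": force on the tool from outside, world axes, zero at the start; "ft_torque": the same for the moment, N m; "opening": finger opening in mm; "grasp_force": force on a finger pad.
Only numpy, scipy, OpenCV 4.12 (cv2) and the standard library are available. Lean on these libraries where they do the work, as an engineer would, in place of code of your own. Each camera call takes 0.05 s, during which the arm holds its last target. There are 200 camera calls.

### The job

Put the bearing-press drifts away: thread the three loose aluminium drifts onto the upright spindle of their stand, boss up as they lie, the largest at the bottom, then the medium one, the smallest on top, each all the way down. Then slide the loaded stand along the mat, without lifting it, until its round base touches the front of the wooden parts tray at the tray's middle, and leave it there. Leave the other things on the bench where they are.

Things in the scene. Friction and masses are not known exactly. Their poses are not given: they have to be found in the camera images.
- drift_stand: Drift stand, loose on the flat rubber mat (mat top at z = 3 mm), about 0.9 kg: round dark steel base 110 mm in diameter, 14 mm thick; from its middle a steel spindle 12 mm in diameter stands 48 mm up (tip 62 mm above the mat, last 12 mm tapered to 4 mm). Origin: centre of the base's underside, on the spindle's axis; z up. Slides flat when its base's rim is pushed with about 5 N.
- drift_large_mid (a point): The largest of three turned aluminium press drifts, loose and flat on the mat, boss up: a disc 12 mm high with a hole 16 mm in diameter down its axis; flange 56 mm in diameter, 8 mm thick, to grip at its rim; on it a boss 40 mm in diameter, 4 mm high, on which the next drift rests. This point: its centre, 6 mm above its flat underside; z up the hole.
- drift_medium_mid (a point): The middle-sized of three turned aluminium press drifts, loose and flat on the mat, boss up: a disc 12 mm high with a hole 16 mm in diameter down its axis; flange 44 mm in diameter, 8 mm thick, to grip at its rim; on it a boss 31 mm in diameter, 4 mm high, on which the next drift rests. This point: its centre, 6 mm above its flat underside; z up the hole.
- drift_small_mid (a point): The smallest of three turned aluminium press drifts, loose and flat on the mat, boss up: a disc 12 mm high with a hole 16 mm in diameter down its axis; flange 33 mm in diameter, 8 mm thick, to grip at its rim; on it a boss 24 mm in diameter, 4 mm high, on which the next drift rests. This point: its centre, 6 mm above its flat underside; z up the hole.
- parts_tray: Open pine tray with compartments of stock, fixed at the back of the mat: 130 mm deep (its x), 400 mm long (its y), 55 mm high. Origin: centre of its underside; its x points away from the robot, so its upright front face is the plane x = -65 mm of its frame, and the middle of that face is at y = 0. Turned by up to 0.1 rad.
- pedal_a: Bystander: a loose aluminium cage pedal, about 100 by 110 mm and 28 mm high, left of and in front of the tray's left end. Origin at its underside.
- pedal_b: Bystander: the other loose pedal of the pair, on the right. Origin at its underside.
- hex_y_wrench: Bystander: a loose black three-armed hex wrench, 140 mm across, 18 mm high, on the right. Origin at its underside, in the middle.
- cleat: Bystander: a loose dark steel shoe cleat about 40 by 34 mm, 5 mm thick, left of the middle, just in front of the tray. Origin at its underside.
- cartridge_bearing: Bystander, not a drift: a loose steel cartridge bearing with black seal, 42 mm outside, 25 mm bore, 9 mm high, without a boss, on the left. Origin at the centre of its underside.
- grease_tub: Bystander: a loose round tub 72 mm in diameter, 58 mm high, with a lid, on the left. Origin at the centre of its underside.
- screwdriver: Bystander: a loose screwdriver with a black handle, 190 mm long, 26 mm high, on the left. Origin below its middle.
Mind the look-alikes: they are no part of the job. Leave any orange look-alike of the part that bears drift_large_mid alone.

How it is judged:
By the outcome, as a careful person would: the job done as asked, in the order asked, and still so for the second after the job is handed in, with the robot touching nothing.
It also fails if it takes over 72 s, if anything falls off the work surface, if the arm or the gripper's body presses on something with over 40 N, if the wrist force passes 120 N, or if a joint passes its speed limit or range.

## Working session

There is one attempt and no reset: what is moved stays moved. The work goes in short steps, each a Python script; the robot and the scene stay as the last script left them, time stands still between calls to the robot, and variables do not carry over. Pictures are saved under pics/ and viewed, at most 10 in all, crops included, and the job is handed in when it is done.

```bash
ls; mkdir -p pics
python3 - <<'E'
from plant import env
import cv2,numpy as np
for n in("top","scene"):
    c=env.capture(n);cv2.imwrite(f"pics/{n}0.png",c["color"]);np.savez(f"pics/{n}0.npz",**c)
    print(n,c["intrinsics"],c["origin"],c["rotation"])
print(env.get_obs())
E
```

```text
pics
top [[468.93437051   0.         278.4682122 ]
 [  0.         468.93437051 212.02462331]
 [  0.           0.           1.        ]] [ 305.02777222   14.2692983  1262.72767039] [-2.10135097  2.11192487 -0.23853754]
scene [[474.11695256   0.         289.06676163]
 [  0.         474.11695256 207.96657317]
 [  0.           0.           1.        ]] [1206.3689933   943.7840496  1030.44508068] [-0.78045345 -2.54454177  1.16470127]
{'time': 0.1, 'qpos': array([-1.14259262,  0.33277061, -0.06469622,  1.46084161,  0.02158497,
        1.34993249, -0.08851221]), 'joint_vel': array([-0.00044993, -0.00247426,  0.00020357, -0.00350565,  0.00106391,
       -0.00121215,  0.00014082]), 'joint_torque': array([ 2.25382501e-03, -6.24543428e+01,  2.54965795e-02, -3.90720963e+01,
       -6.12814771e-02,  3.65863333e-02,  6.17943942e-05]), 'eef_pos': array([272.15402561, 562.24447019, 221.86477526]), 'ee_rot': array([-7.02087140e-01, -3.06189262e+00,  1.93956486e-03]), 'wrist_force': array([ 0.7180871 , -0.21097806,  0.57043131]), 'ft_torque': array([ 0.02323219, -0.01268815,  0.01409387]), 'grasp_force': 0.0, 'opening': 87.2487170540847}
```

View pics/top0.png

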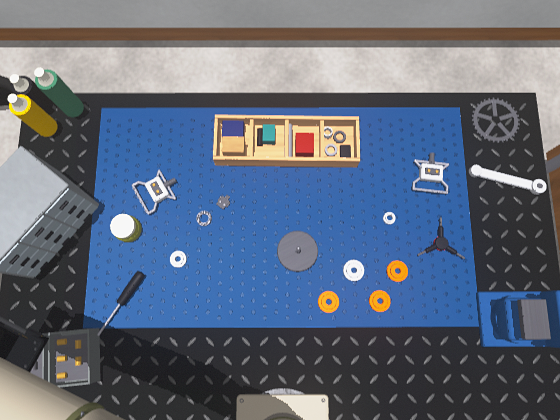

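View pics/scene0.png

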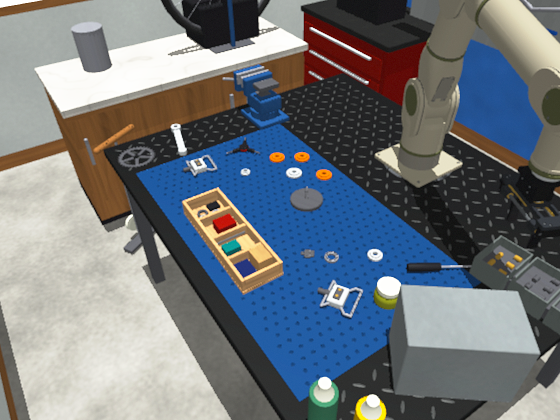

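The top view shows the stand at (297,251), white drifts at (353,270) large, (178,259) medium and (389,217) small, the bearing at (204,218), and orange look-alikes at (328,301), (380,301), (397,271). The scene view agrees. Next I'll measure these.

```bash
cat > h.py <<'E'
import cv2,numpy as np
from scipy.spatial.transform import Rotation as R
def ray(c,uv,z):
    K=c["intrinsics"];r=np.asarray(c["rotation"]);M=R.from_rotvec(r).as_matrix() if r.size==3 else r
    d=M@np.linalg.solve(K,np.array([uv[0],uv[1],1.]));o=np.asarray(c["origin"]).ravel()
    return o+d*(z-o[2])/d[2]
def blobs(m,amin=20):
    cs,_=cv2.findContours(m.astype(np.uint8),cv2.RETR_EXTERNAL,cv2.CHAIN_APPROX_NONE)
    return [(cv2.minEnclosingCircle(k),cv2.contourArea(k),k) for k in cs if cv2.contourArea(k)>amin]
def notblue(img):
    h=cv2.cvtColor(img,cv2.COLOR_BGR2HSV)
    return ~((h[...,0]>95)&(h[...,0]<125)&(h[...,1]>110))
def white(img,v=180):
    h=cv2.cvtColor(img,cv2.COLOR_BGR2HSV); return (h[...,1]<40)&(h[...,2]>v)
def down(yaw): # tool z down; tool y along world (−sin.. ) angle: tool x at yaw
    return (R.from_euler('z',yaw)*R.from_rotvec([np.pi,0,0])).as_rotvec()
E
python3 - <<'E'
from h import *
c=dict(np.load("pics/top0.npz"))
img=c["color"]
for (p,r),a,k in blobs(notblue(img)[105:330,90:475],30):
    p=(p[0]+90,p[1]+105);m=ray(c,p,9)
    col=img[105:330,90:475][k[:,0,1],k[:,0,0]].mean(0)
    print(np.round(p,1),"r",round(r*1254/469,1),"A",a,"xy",m[:2].round(1),col.round())
h=cv2.cvtColor(img,cv2.COLOR_BGR2HSV)
# tray: wood top outline
w=((h[...,0]>8)&(h[...,0]<28)&(h[...,1]>50)&(h[...,2]>120)); w[:105]=0;w[172:]=0;w[:,:205]=0;w[:,370:]=0
k=cv2.convexHull(np.vstack([b[2] for b in blobs(w)]))
box=cv2.boxPoints(cv2.minAreaRect(k));print(box)
for b in box: print(ray(c,b,58).round(1))
print(R.from_rotvec([-7.02087140e-01,-3.06189262e+00,0]).as_matrix().round(2))
E
```

```text
[379.5 300.5] r 30.8 A 369.5 xy [ 346.8 -256.8] [110. 116. 181.]
[328.3 301.3] r 30.4 A 364.0 xy [ 345.5 -121.9] [113. 127. 194.]
[282. 328.] r 513.4 A 769.0 xy [2.78e+02 2.00e-01] [59. 52. 52.]
[396.5 270.8] r 30.3 A 359.5 xy [ 424.6 -306.4] [109. 114. 177.]
[353.4 269.9] r 30.1 A 351.5 xy [ 427.6 -191.5] [199. 175. 165.]
[177.8 258.7] r 23.8 A 219.5 xy [459.7 278. ] [196. 170. 157.]
[297.1 251.1] r 55.4 A 1276.0 xy [478.8 -41.8] [119. 100.  94.]
[441.3 243.8] r 71.6 A 320.0 xy [ 496.7 -432. ] [84. 67. 69.]
[125.4 227.5] r 42.8 A 671.5 xy [545.5 423.8] [142. 144. 135.]
[388.7 217.6] r 17.4 A 115.5 xy [ 569.6 -293.7] [204. 181. 170.]
[203.7 218. ] r 21.3 A 170.5 xy [570.9 211.9] [161. 135. 127.]
[222.8 200.4] r 20.5 A 114.5 xy [620.  160.9] [129. 110. 106.]
[154.6 191.2] r 63.5 A 963.0 xy [647.2 349.8] [162. 141. 135.]
[431. 176.] r 62.4 A 926.5 xy [ 687.8 -418.7] [154. 136. 131.]
[286.3 139.9] r 204.4 A 7397.0 xy [796.3 -15.6] [137. 138. 159.]
[282.  182.5] r 553.6 A 2295.5 xy [670.7  -2.6] [65. 59. 59.]
[[212.68578  164.42593 ]
 [213.46098  114.037865]
 [359.68787  116.287506]
 [358.91266  166.67557 ]]
[707.8 184.4  58. ]
[853.7 185.9  58. ]
[ 845.6 -217.8   58. ]
[ 699.8 -209.4   58. ]
[[-0.9   0.44 -0.  ]
 [ 0.44  0.9   0.  ]
 [ 0.   -0.   -1.  ]]
```

```bash
cat >> h.py <<'E'
from plant import env
def see(xy,name,z=200,yaw=np.pi):
    env.goto([xy[0],xy[1],z],down(yaw)); env.wait(.25)
    c=env.capture("wrist"); np.savez(f"pics/{name}.npz",**c); cv2.imwrite(f"pics/{name}.png",c["color"])
    o=env.get_obs(); print(name,o["time"],o["eef_pos"].round(1),c["origin"],o["qpos"].round(2)); return c
E
python3 - <<'E'
from h import *
a=see((479,-42),"wstand")
b=see((428,-191),"wlarge")
cv2.imwrite("pics/w2.png",cv2.resize(np.hstack([a["color"],b["color"]]),(800,300)))
E
```

```text
wstand 2.6833 [479.  -41.7 200. ] [409.31216059 -42.60625474 362.31901032] [-0.57  0.01  0.57  1.89 -0.    1.25  1.57]
wlarge 3.6583 [ 428.4 -190.3  199.9] [ 358.68600416 -191.1145355   362.28141632] [-0.42 -0.04  0.74  1.92  0.03  1.25  1.88]
```

View pics/w2.png

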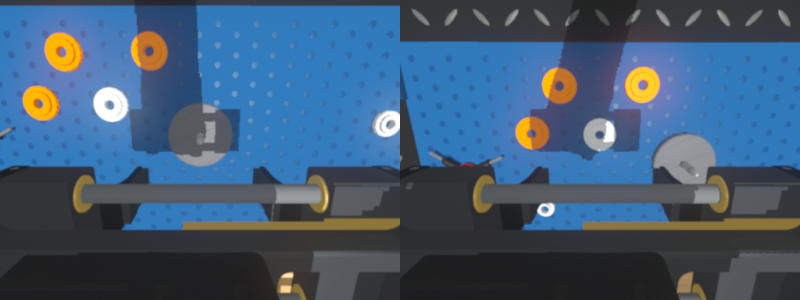

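The wrist camera sees the spot under the tool: stand around (200,133) in the left half, large drift around (600,134) in the right half, both shadowed. I'll measure from depth instead of colour.

```bash
cat >> h.py <<'E'
def cloud(c):
    K=c["intrinsics"];r=np.asarray(c["rotation"]);M=R.from_rotvec(r).as_matrix() if r.size==3 else r
    D=c["depth"];v,u=np.mgrid[:D.shape[0],:D.shape[1]]
    P=np.stack([(u-K[0,2])/K[0,0]*D,(v-K[1,2])/K[1,1]*D,D],-1)@M.T+np.asarray(c["origin"]).ravel()
    P[D<=0]=np.nan; return P
def pick(P,xy,rad,z0,z1):
    Q=P[(np.hypot(P[...,0]-xy[0],P[...,1]-xy[1])<rad)&(P[...,2]>z0)&(P[...,2]<z1)]; return Q
def circ(Q):
    h=cv2.convexHull(Q[:,:2].astype(np.float32))[:,0]
    A=np.c_[2*h,np.ones(len(h))];s=np.linalg.lstsq(A,(h**2).sum(1),rcond=None)[0]
    (e,er)=cv2.minEnclosingCircle(h)
    return s[:2].round(2),round(float(np.sqrt(s[2]+s[:2]@s[:2])),2),np.round(e,2),round(er,2),len(Q)
E
python3 - <<'E'
from h import *
for n in("wstand","wlarge"):
    c=dict(np.load(f"pics/{n}.npz"));P=cloud(c)
    print(n,np.nanmedian(pick(P,(450,-100),60,-20,10)[:,2]))
    if n=="wstand":
        print(circ(pick(P,(479,-42),75,9,25)), circ(pick(P,(479,-42),30,35,100)))
        q=pick(P,(479,-42),30,25,100)
        for z in range(25,70,5):
            s=q[(q[:,2]>=z)&(q[:,2]<z+5)]
            if len(s):print(z,s.mean(0),s.min(0)[:2],s.max(0)[:2],len(s))
    print("large",circ(pick(P,(428,-191),45,7,25)),circ(pick(P,(428,-191),45,13,25)))
c=dict(np.load("pics/top0.npz"));P=cloud(c)
for xy in((428,-191),(460,278),(570,-294)): print(circ(pick(P,xy,40,7,25)))
E
```

```text
wstand 3.408523345968945
(array([479.71, -44.03]), 54.91, array([479.75, -43.95]), 55.14, 6148) (array([478.99, -43.99]), 5.69, array([479.15, -43.96]), 5.89, 123)
25 [475.29339563 -44.02361576  28.12614128] [473.79056712 -49.74930048] [478.09115744 -39.16232194] 7
30 [474.77308193 -45.97119996  32.44296016] [473.6081831  -49.57991949] [477.58794867 -41.51563494] 7
35 [474.35157265 -44.12924624  37.07065808] [473.51871651 -48.35309496] [475.60412236 -40.37693982] 7
40 [475.01035228 -44.00400213  42.84589921] [473.47929395 -49.39491114] [478.11032073 -38.15780591] 10
45 [474.78185028 -42.90339716  48.3802385 ] [473.40638273 -49.2619347 ] [477.69859628 -38.25200606] 9
50 [476.30027804 -44.04654774  53.24485428] [473.44723518 -49.18496082] [483.3435208  -38.28198765] 18
55 [477.65482641 -44.13875986  57.37080172] [474.17097721 -49.16804655] [484.05669724 -39.39574763] 42
60 [478.71401186 -43.70986104  62.4849632 ] [475.34224154 -46.91739297] [483.13989389 -40.51502626] 26
65 [479.2999506 -43.9841348  65.8340605] [477.28483649 -45.80523204] [480.82395468 -41.59773663] 11
large (array([ 427.98, -193.52]), 27.92, array([ 427.92, -193.71]), 28.39, 1683) (array([ 427.93, -192.87]), 25.11, array([ 427.25, -194.02]), 26.57, 821)
wlarge 3.379583337241286
large (array([ 427.76, -193.78]), 27.75, array([ 427.93, -193.6 ]), 28.08, 1470) (array([ 428.7 , -191.91]), 22.11, array([ 426.76, -194.36]), 26.74, 704)
(array([ 425.47, -194.13]), 33.22, array([ 425.25, -191.74]), 35.32, 289)
(array([459.86, 282.43]), 27.89, array([459.05, 284.46]), 34.83, 182)
(array([ 568.28, -292.93]), 30.9, array([ 568.63, -291.97]), 35.38, 90)
```

```bash
cat >> h.py <<'E'
def T(s=""):
    o=env.get_obs();print(s,round(o["time"],2),o["eef_pos"].round(2),o["wrist_force"].round(1),"open",round(o["opening"],1),"grip",round(o["grasp_force"],1))
def squeeze2(xy,dia,zg=5.,last=np.pi):
    "centre the disc on the tool axis by two crossed squeezes; ends holding at yaw=last"
    env.command_gripper(min(dia+22,87))
    env.goto([*xy,40],down(last-np.pi/2)); env.move_straight([*xy,zg],100)
    env.command_gripper(dia-4,8);T("sq1"); env.command_gripper(dia+14)
    env.goto([*xy,zg+.5],down(last)); env.command_gripper(dia-4,25);T("sq2")
E
python3 - <<'E'
from h import *
xy=np.array([427.9,-193.6])
squeeze2(xy,56)
env.command_gripper(78)
env.move_straight([*xy,60],200)
c=see(xy,"wl2")
P=cloud(c);print(circ(pick(P,xy,40,7,25)))
E
```

```text
sq1 6.46 [ 427.99 -193.55    5.11] [-0.6 -0.5  0.9] open 56.0 grip 8.0
sq2 8.86 [ 427.88 -193.54    5.46] [-0.3  0.4 -0.1] open 54.7 grip 25.0
wl2 10.925 [ 427.4 -193.5  199. ] [ 357.91756682 -194.36364673  361.28412943] [-0.15 -0.02  0.48  1.91  0.01  1.25  1.9 ]
(array([ 428.05, -195.05]), 27.83, array([ 428.08, -195.03]), 28.1, 1483)
```

```bash
cat >> h.py <<'E'
def place(sxy,zunder,dia,yaw=np.pi):
    "holding a drift with its underside ~2 mm below TCP: thread it on the spindle at sxy"
    x,y=sxy
    p=env.get_obs()["eef_pos"]; env.move_straight([p[0],p[1],90],200)
    env.goto([x,y,90],down(yaw)); env.wait(.2); T("above")
    hit=env.move_straight([x,y,zunder+8],90,contact_N=8); T(f"threaded {hit}")
    if not hit: hit=env.move_straight([x,y,zunder+1],20,contact_N=8); T(f"seated {hit}")
E
python3 - <<'E'
from h import *
xy=np.array([427.9,-193.54])
env.goto([*xy,25],down(np.pi));env.move_straight([*xy,5],100)
env.command_gripper(52,25);T("grip")
place((479.3,-42.5),17,56)
E
```

```text
grip 12.6 [ 428.08 -193.55    5.23] [-1.2  0.4  4.7] open 54.8 grip 25.0
above 14.06 [478.87 -43.69  89.6 ] [-0.7 -0.1 -1.3] open 54.9 grip 25.0
threaded False 14.93 [479.67 -42.59  25.42] [-0.3 -0.1 -0. ] open 54.6 grip 25.0
seated True 15.29 [479.73 -42.42  19.2 ] [-0.6  1.1  7.1] open 54.4 grip 25.0
```

Run:
```python
from h import *
env.command_gripper(74)
env.move_straight([479.3,-42.5,120],200)
c=see((479.3,-42.5),"ws2");P=cloud(c)
print("base",circ(pick(P,(479,-43),75,9,20)),"tip",circ(pick(P,(479,-43),20,50,80)),"lg",circ(pick(P,(479,-43),40,22,35)))
c=see((460,281),"wm");P=cloud(c)
print("med",circ(pick(P,(460,281),35,7,25)))
```

```text
ws2 17.3333 [478.7 -42.6 198.8] [409.19265621 -43.34789563 361.08896749] [-0.38  0.02  0.38  1.88 -0.01  1.25  1.57]
base (array([479.57, -44.02]), 54.82, array([479.77, -44.24]), 55.22, 4604) tip (array([479.11, -43.95]), 5.75, array([479.12, -43.87]), 5.89, 99) lg (array([479.6 , -43.93]), 27.79, array([479.62, -43.95]), 28.03, 1568)
wm 18.8667 [460.3 280.3 200.1] [390.64906288 279.2963654  362.44127361] [-0.71  0.15  0.09  1.73 -0.01  1.26  0.95]
med (array([459.29, 276.04]), 21.74, array([459.35, 275.93]), 22.08, 873)
```

Run:
```python
from h import *
xy=(459.3,277.5)
env.command_gripper(66)
env.goto([*xy,40],down(np.pi));env.move_straight([*xy,5],100);env.wait(.15)
env.command_gripper(40,25);T("grip")
place((479.4,-42.5),29,44)
env.command_gripper(62);env.move_straight([479.4,-42.5,120],200)
c=see((479.3,-42.5),"ws3");P=cloud(c)
print("base",circ(pick(P,(479,-43),75,9,20)),"med",circ(pick(P,(479,-43),40,34,48)))
c=see((569,-293),"wsm");P=cloud(c)
print("small",circ(pick(P,(569,-293),30,7,25)))
```

```text
grip 21.28 [459.36 277.55   5.08] [ 0.2 -0.3  2.2] open 42.4 grip 25.0
above 23.27 [479.61 -41.39  89.91] [-0.1 -0.3 -0.2] open 43.1 grip 25.0
threaded False 24.02 [479.72 -42.52  37.34] [ 0.   0.8 -0. ] open 42.8 grip 25.0
seated True 24.38 [479.81 -42.44  30.94] [-1.9 -0.1  5.6] open 42.9 grip 25.0
ws3 26.3667 [478.7 -42.5 198.9] [409.1926718  -43.35559251 361.10609819] [-0.33  0.02  0.33  1.88 -0.01  1.25  1.57]
base (array([479.56, -44.1 ]), 54.79, array([479.87, -44.27]), 55.29, 4603) med (array([479.77, -43.98]), 21.72, array([479.86, -43.93]), 21.96, 1002)
wsm 27.7 [ 569.3 -292.1  200.3] [ 499.45994248 -292.89982141  362.5897183 ] [-0.03  0.41  0.58  1.48 -0.23  1.32  2.14]
small (array([ 570.27, -296.97]), 16.31, array([ 570.37, -296.83]), 16.56, 437)
```

Run:
```python
from h import *
xy=(570.3,-295.4)
env.command_gripper(55)
env.goto([*xy,40],down(np.pi));env.move_straight([*xy,5],100);env.wait(.15)
env.command_gripper(29,25);T("grip")
place((479.4,-42.5),41,33)
env.command_gripper(51);env.move_straight([479.4,-42.5,120],200)
c=see((479.3,-42.5),"ws4");P=cloud(c)
print("base",circ(pick(P,(479,-43),75,9,20)),"small",circ(pick(P,(479,-43),40,46,58)))
a=c
c=see((735,-12),"wt",z=220);P=cloud(c)
cv2.imwrite("pics/w3.png",cv2.resize(np.hstack([a["color"],c["color"]]),(800,300)))
```

```text
grip 30.11 [ 570.32 -295.41    5.03] [-0.5  0.2 -0.2] open 31.3 grip 25.0
above 31.93 [479.78 -43.72  89.97] [-0.4  0.4  0.2] open 31.3 grip 25.0
threaded False 32.54 [479.53 -42.69  49.13] [ 0.8 -0.8  0.4] open 31.8 grip 25.0
seated True 32.92 [479.82 -42.37  42.82] [-0.6 -0.4  7.3] open 31.5 grip 25.0
ws4 34.8417 [478.7 -42.5 198.9] [409.16630782 -43.33027017 361.16118435] [-0.55  0.01  0.55  1.89 -0.    1.25  1.58]
base (array([479.59, -44.01]), 54.85, array([479.65, -44.15]), 55.14, 4604) small (array([479.57, -43.92]), 16.28, array([479.54, -43.97]), 16.53, 598)
wt 36.15 [734.7 -12.2 220.9] [664.65398794 -13.30138425 383.32963304] [-0.44  0.66  0.69  1.14 -0.4   1.47  1.75]
```

View pics/w3.png

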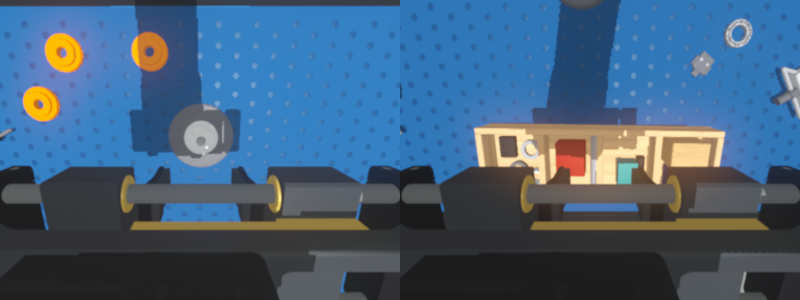

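The left half shows all three drifts stacked concentrically on the stand. The right half shows the tray's front edge from (475,130) to (725,133). I'll fit the tray face from the point cloud.

Run:
```python
from h import *
c=dict(np.load("pics/wt.npz"));P=cloud(c)
Q=P[(P[...,2]>53)&(P[...,2]<63)&(np.abs(P[...,1]+12)<215)&(P[...,0]>670)&(P[...,0]<800)]
# front-most top points by y bins
def fit(Q,e):
    y=np.arange(-200,180,5);X=[]
    for t in y:
        s=Q[(Q[:,1]>=t)&(Q[:,1]<t+5)]
        if len(s):X.append((s[:,1].mean(),s[:,0].min()))
    X=np.array(X);p=np.polyfit(*X.T,1)
    for _ in range(5):
        r=X[:,1]-np.polyval(p,X[:,0]);X=X[abs(r)<max(2*r.std(),.7)];p=np.polyfit(*X.T,1)
    print(e,p,np.polyval(p,-12),r.std(),len(X));return p
p=fit(Q,"top")
L=P[(P[...,2]>10)&(P[...,2]<50)&(np.abs(P[...,1]+12)<215)&(P[...,0]>670)&(P[...,0]<730)]
fit(L,"face")
a=np.arctan(-p[0]) # tray yaw: face normal (cos a, sin a), face along (-sin a,cos a)
t=np.array([-np.sin(a),np.cos(a)]);n=np.array([np.cos(a),np.sin(a)])
F=Q[:,:2]@t;G=Q[:,:2]@n;g0=np.polyval(p,0)*n[0]
for w in((0,8),(0,30),(10,60)):
    f=F[(G>g0-2+w[0])&(G<g0+w[1])];print(w,f.min(),f.max(),(f.min()+f.max())/2,f.max()-f.min())
f=(np.sort(F[(G>g0-2)&(G<g0+30)])[[3,-4]]).mean();m=n*g0+t*f
print("yaw",a,"mid meas",m,"true",m+[-.1,1.5],"stand target",m+[-.1,1.5]-55*n)
```

```text
top [1.54900296e-02 7.20942915e+02] 720.7570345642296 0.12389252808785012 76
face [1.55223962e-02 7.20822833e+02] 720.6365641987591 0.06602584060186326 76
(0, 8) -203.2726905665007 195.31546952282656 -3.9786105218370693 398.5881600893273
(0, 30) -203.94836164124854 195.34009513525444 -4.3041332529970475 399.288456776503
(10, 60) -203.94836164124854 195.43052834429895 -4.258916648474795 399.3788899855475
yaw -0.015488790930196198 mid meas [720.70482429 -15.37057266] true [720.60482429 -13.87057266] stand target [665.61142148 -13.01872322]
```

```bash
cat >> h.py <<'E'
def getbehind(s,g,back,z=7.5):
    s,g=np.array(s),np.array(g);d=(g-s)/np.linalg.norm(g-s);yaw=np.pi+np.arctan2(d[1],d[0])
    b=s-back*d; print("yaw",yaw,"start",b)
    env.command_gripper(60); env.goto([*b,110],down(yaw)); env.move_straight([*b,z],150)
    return d
E
python3 - <<'E'
from h import *
s=np.array((479.4,-42.5));g=np.array((665.6,-13.0))
d=getbehind(s,g,73);T("down")
hit=env.move_straight([*(s-50*d),7.5],40,contact_N=3);T(f"touch {hit}")
e=g-12*d-56*d
env.move_straight([*e,7.5],60);T("pushed")
env.move_straight([*(e-12*d),7.5],80);env.move_straight([*(e-12*d),120],200)
c=see(g-[12,0],"wp");P=cloud(c)
q=g-12*d
print("base",circ(pick(P,q,58,9,20)),"tip",circ(pick(P,q,20,54,80)),"small",circ(pick(P,q,30,46,54)))
E
```

```text
yaw 3.298718480555576 start [407.29927874 -53.9230466 ]
down 38.8 [407.94 -54.25   8.  ] [0.1 0.1 0.3] open 60.1 grip 0.0
touch True 39.27 [425.33 -50.88   7.58] [ 0.3 -0.8 -0.4] open 59.9 grip 0.0
pushed 42.36 [595.65 -24.46   6.75] [-12.5  -1.9   8.3] open 59.6 grip 6.9
wp 44.1667 [652.9 -13.1 199.2] [583.18443719 -14.0838165  361.35538728] [-0.62  0.5   0.81  1.45 -0.37  1.35  1.78]
base (array([650.11, -17.12]), 54.42, array([649.63, -17.51]), 55.05, 4523) tip (array([649.  , -16.91]), 10.89, array([649.11, -16.94]), 11.42, 116) small (array([649.51, -17.46]), 16.3, array([649.57, -17.44]), 16.61, 538)
```

Run:
```python
from h import *
s=np.array((649.5,-15.9));g=np.array((665.6,-13.0))
d=getbehind(s,g,70);T("down")
env.move_straight([*(g-5*d-54.5*d),7.5],50);T("near")
hit=env.move_straight([*(g+5*d-54.5*d),7.5],20,contact_N=20);T(f"touch {hit}")
e=env.get_obs()["eef_pos"][:2]
env.move_straight([*(e-14*d),7.5],80);env.move_straight([*(e-14*d),120],200)
c=see(g-[12,0],"wq");P=cloud(c)
print("base",circ(pick(P,g,55.8,9,20)),"small",circ(pick(P,g,30,46,54)))
B=pick(P,g,56.5,9,20);n=np.array([np.cos(-.0155),np.sin(-.0155)])
F=P[(P[...,2]>22)&(P[...,2]<50)&(abs(P[...,1]+15)<100)&(P[...,0]>690)&(P[...,0]<740)]
print("gap",(F[:,:2]@n).min(),np.percentile(F[:,:2]@n,[5,20]))
Q=P[(P[...,2]>53)&(P[...,2]<63)&(P[...,0]>700)&(P[...,0]<760)];print("tray y ends",Q[:,1].min(),Q[:,1].max())
cv2.imwrite("pics/wq2.png",c["color"])
```

```text
yaw 3.319805914284614 start [580.6086599  -28.30899915]
down 45.76 [581.49 -28.53   8.43] [ 0.6  0.3 -0.1] open 59.9 grip 0.0
near 46.44 [605.67 -24.07   7.53] [-11.8  -1.4   9.3] open 60.1 grip 6.2
touch False 47.09 [612.69 -23.16   7.22] [-23.9  -2.5  20.2] open 59.9 grip 12.6
wq 48.9583 [652.9 -13.1 199.1] [583.22927595 -14.07196163 361.245418  ] [-0.63  0.51  0.82  1.45 -0.37  1.35  1.78]
base (array([665.76, -14.51]), 54.64, array([666.29, -14.87]), 55.43, 4443) small (array([665.97, -14.84]), 16.39, array([666.1 , -14.84]), 16.7, 538)
gap 690.0197614891277 [720.30643439 720.65072052]
tray y ends -135.235928976543 105.37574483435864
```

View pics/wq2.png

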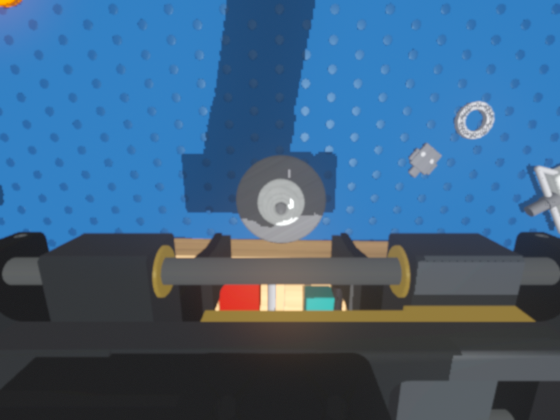

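The view shows the stand's base at (281,198), against the tray front with the drifts still stacked. The measured centre, 666.0 / -14.8, matches contact with the tray face within about 0.5 mm, at the tray's middle. The push force doubled at the stop, so I'm handing in.

```bash
python3 -c "
from plant import env
print(env.close_job())"
```

```text
the job is handed in; nothing more can be done
None
```

The job is handed in after about 49 s: all three drifts are on the spindle in order (large, medium, small), and the stand rests against the front of the tray at its middle, by my measurements; no verdict came back.

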